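# Lock the quarter-turn stud over the controller's foot

### The job

Clamp the red finned controller to its T-slot rail with the red-winged T-head stud: drop the stud's head into the open part of the slot with its wing in line with the slot, slide it along until its shank is fully home in the fork of the controller's yellow foot, then turn it a quarter turn, either way, so that the head locks crosswise under the lips, and let go. Leave the blue-winged pin, whose round foot does not fit the slot, standing in the black caddy.

Things in the scene. Friction and masses are not known exactly. Their poses are not given: they have to be found in the camera images.
- red_stud_mid (a point): Middle (half-way up its axis) of the loose red-winged stud, 80 mm tall, 0.2 kg, upright in an end cell of a black caddy (walls 14 mm). z up, x along wing and head. From below: T-head 40 (x) x 18 x 10 mm thick; shank 16 dia; flange 36 dia at 37-42 mm; red wing 44 (x) x 14 mm at 50-80 mm, gripped across the 14; wing centre 25 mm above this point. Any yaw; a half turn is the same.
- slot_entry (a point): On the slot's centre line at the rail's top (32 mm above bench), in its open part: drop in here. x along the slot to the controller, z up. Fixed aluminium rail 90 mm wide; slot 28 wide, lips 10 thick, cavity below 54 wide, 16 high, floor 26 mm below this point. Stud on that floor: its middle is 14 mm above this point; it can rise 6 mm before its head meets the lips.
- seat (a point): On the slot's centre line at the rail's top: the stud's axis here = fully home (shank meets the fork's end 1 mm beyond). x along the slot, away from the entry, z up. The fixed controller's foot is a yellow 8 mm plate on the rail; its notch, 32 mm wide, opens to the entry 30 mm before this point; the stud's flange clears it by 3 mm. Red finned casting starts 65 mm beyond, 45 mm high.
- blue_pin_mid (a point): Middle (half-way up) of the bystander: a loose pin of the same height, flange and wing, but with a blue wing and a round foot 38 mm in diameter, standing in the other end cell of the caddy, about 150 mm from the red stud. To be left there.
There are look-alikes about, which are no part of the job. Leave any green or white look-alike of the part that bears red_stud_mid alone. What is shaped like the part that bears blue_pin_mid but orange is not meant.

How it is judged:
By the outcome, as a careful person would: the job done as asked, in the order asked, and still so for the second after the job is handed in, with the robot touching nothing.
It also fails if it takes over 48 s, if anything falls off the work surface, if the arm or the gripper's body presses on something with over 40 N, if the wrist force passes 120 N, or if a joint passes its speed limit or range.

### The arm

A 6-joint arm with a two-finger parallel gripper is mounted at the origin on the work surface. World frame = base frame: x ahead of the robot, y to its left, z up, the work surface at z = 0. Lengths are in m, angles in degrees, forces in N, time in s.
With the tool pointing down it reaches from about 0.3 to 0.75 m from the base axis. Payload 8.5 kg.
Tool frame: the origin (TCP) lies at the very end of the fingers, on their centre line; the grasp point (between the pads) lies 19 mm behind it; z points along the fingers, y is the line along which they close (so a half turn about z gives the same grasp; the last joint's range is limited). The gripper opens to 85 mm and grips with 20 to 120 N. Pads are 22 mm wide; open, the fingers measure 114 mm over their backs; the gripper's body (76 mm by 85 mm) begins 54 mm behind the grasp point. The pads swing forward as they close: fully open they stand 13 mm farther back than shut.
Start: joints at [-12.336, 21.807, 74.336, -0, 83.858, -12.336], TCP at [0.55, 0, 0.231] pointing down, gripper open.
Joint ranges: [-178.18, 178.18], [-50.72, 133.34], [12.68, 142.11], [-81.47, 261.47], [9.98, 163.14], [-165.26, 165.26]. Speed limits (degrees/s): [136.94, 136.94, 180, 180, 180, 180].

### API

Orientations are given as a 3x3 rotation matrix whose columns are the frame's x, y, z axes.
In Python, from rig import env, imaging gives the robot as it stands. The module is installed in compiled form; this text tells all that it offers.
- The arm moves only by the tool arm_command, never from a script. Its arguments are lists of equal length, an entry for each row: "turn": the turn, a rotation vector about the tool's x, y, z in units of 5 degrees (1.0 is 5 degrees), a list of three; "xyz": the shift along the tool's x, y, z in units of 50 mm (1.0 is 50 mm), a list of three; "claw": the finger opening in mm, from 0 to 85.4. A call has 1 to 12 rows; each row shifts and turns the commanded pose from where the row before left it, along the tool's axes as they then stand; what a row does not reach is not made up. A row lasts 1/10 s, in which the tool goes at most 50 mm and 8.59 degrees, less where a joint would pass 70% of its speed; a pose out of reach is approached as far as the arm can. A call is refused whole if a number of a shift passes 1 or a number of a turn 1, either way. A call with a gripper value outside its range is refused whole. The fingers move at their own pace and stop on an object; "squeeze" is the grip in N (left out, the last holds). Time passes only in rows, so rows that do not move let the fingers close. It gives the time, the measured TCP pose, the force, the opening and the grip force at its end, in the units of the state.
- env.observe(): the state, without advancing time (a new reading comes with each control period).
- imaging.get_image(name): name is "scene" or "side" or "wrist"; returns (picture, depth): 420x560x3 uint8, blue, green, red; 420x560 float32, m along the optical axis (not along the pixel's ray), 0 where there is no reading.
- imaging.camera_info(name): a dict with "camera_matrix" (3x3 intrinsics, pixels), "rvec" (rotation vector, rad) and "tvec" (3), from world to camera coordinates, as OpenCV has them. Camera axes: x right, y down, z forward; pixel columns grow to the right and rows downward; lengths in m; the calibration is good to about 2 mm. A picture is of the moment at which its call begins: read the wrist's pose just before it. camera_info takes no time and is no camera call; for the wrist camera it gives the pose at the moment of the call.
- env.close_job(): hands the job in; it is judged then, once.
The state is a dict: "time_s": time; "q": joint angles; "qvel": joint speeds; "joint_efforts": joint torques, N m; "position": TCP position; "tool_rot": TCP orientation; "ft_force": force on the tool from outside, world axes, zero at the start; "wrist_torque": the same for the moment, N m; "grip_width": finger opening in m; "gripper_force": force on a finger pad.
Only numpy, scipy, OpenCV 4.12 (cv2) and the standard library are available. Lean on these libraries where they do the work, as an engineer would, in place of code of your own. Each camera call takes 0.05 s, during which the arm holds its last target. There are 200 camera calls.

## Working session

There is one attempt and no reset: what is moved stays moved. The work goes in short steps, Python scripts to look and compute and a tool call to move; the robot and the scene stay as the last step left them, time stands still between calls to the robot, and variables do not carry over. Pictures are saved under pics/ and viewed, at most 10 in all, crops included, and the job is handed in when it is done.

Besides the shell and the picture viewer there is one more tool, called after "Call:" in YAML: its name, and indented under it one key for each argument. arm_command: Moves the arm, as the interface text tells. Its arguments: {"type":"object","properties":{"turn":{"type":"array"},"xyz":{"type":"array"},"claw":{"type":"array"},"squeeze":{"type":"number"}},"required":["turn","xyz","claw"]}

```bash
mkdir -p pics; cat > h.py <<'E'
import numpy as np, cv2
from rig import env, imaging
def cam(n):
    c=imaging.camera_info(n);R=cv2.Rodrigues(np.array(c["rvec"],float))[0]
    return np.array(c["camera_matrix"]),R,np.array(c["tvec"],float).ravel()
def cloud(n):
    K,R,t=cam(n);im,d=imaging.get_image(n)
    v,u=np.mgrid[:d.shape[0],:d.shape[1]]
    p=np.stack([(u-K[0,2])/K[0,0]*d,(v-K[1,2])/K[1,1]*d,d],-1)
    return im,d,(p-t)@R
E
python3 - <<'E'
from h import *
for n in("scene","side"):
    im,d,w=cloud(n);cv2.imwrite(f"pics/{n}0.png",im);np.savez(f"{n}0.npz",im=im,d=d,w=w)
s=env.observe();print(s["time_s"],s["position"],s["tool_rot"])
E
```

```text
0.1 [5.49740832e-01 6.50696098e-05 2.30762661e-01] [[-2.23696838e-05  9.99999153e-01 -1.30099899e-03]
 [ 9.99999953e-01  2.27680243e-05  3.06166504e-04]
 [ 3.06195866e-04 -1.30099208e-03 -9.99999107e-01]]
```

View pics/scene0.png

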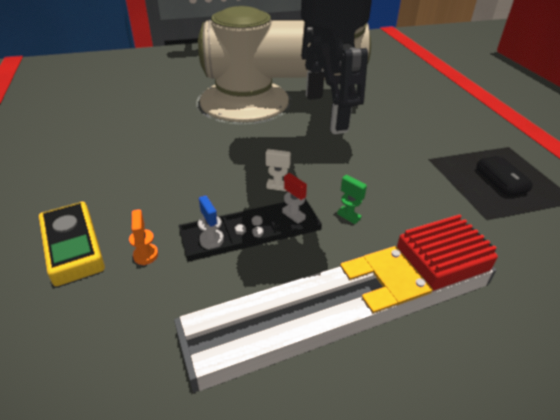

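View pics/side0.png

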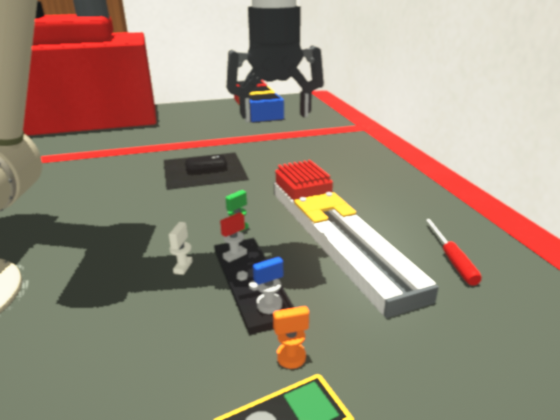

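Scene view: the red-winged stud is at (295,187) in the right end cell of the caddy. Things it could be mistaken for are white (278,165), green (352,195), blue pin (208,213), orange (140,235), the red fins (447,250) and, in the side view, the red screwdriver (460,262). I choose (295,187). The rail runs from (190,340) to (490,270), with the fork opening at about (365,282).

```bash
python3 - <<'E'
from h import *
for n,(u0,v0,u1,v1) in {"scene":(270,170,320,225),"side":(215,208,250,262)}.items():
    z=np.load(n+"0.npz");im=z["im"].astype(int);w=z["w"];d=z["d"]
    b,g,r=im[...,0],im[...,1],im[...,2]
    def st(name,m):
        p=w[m&(d>0)];print(n,name,len(p),np.median(p,0).round(4),np.percentile(p,3,0).round(3),np.percentile(p,97,0).round(3))
    box=np.zeros_like(b,bool);box[v0:v1,u0:u1]=1
    red=(r>120)&(g<70)&(b<70)&box
    st("redwing",red);p=w[red&(d>0)]
    p=p[(p[:,2]>.05)&(p[:,2]<.12)]
    rect=cv2.minAreaRect((p[:,:2]*1000).astype(np.float32));print("rect",rect)
    c=p[:,:2]-p[:,:2].mean(0);U,S,V=np.linalg.svd(c,full_matrices=False);print("dir",V[0],S/len(p)**.5)
    yel=(r>180)&(g>120)&(b<60)&(d>0)&(w[...,2]>.03)&(w[...,2]<.05)&(w[...,0]>.4)
    st("yel",yel)
    # rail top
    rt=(abs(w[...,2]-.032)<.004)&(d>0)&(b>100)&(abs(r-b)<40)&(w[...,0]>.4)
    st("rail",rt)
    q=(w[rt][:,:2]*1000).astype(np.float32);rr=cv2.minAreaRect(q);print("railrect",rr)
    print("yelrect",cv2.minAreaRect((w[yel][:,:2]*1000).astype(np.float32)))
im=np.load("scene0.npz")["im"];a=cv2.resize(im[140:260,170:390],None,fx=3.5,fy=3.5,interpolation=2)
cv2.imwrite("pics/crop1.png",a)
E
```

```text
scene redwing 4 [ 0.4884 -0.0052  0.0813] [ 0.488 -0.006  0.08 ] [ 0.489 -0.004  0.083]
rect ((488.43896484375, -5.166902542114258), (1.6340501308441162, 0.7444820404052734), 64.0459213256836)
dir [0.42398106 0.90567105] [0.00080881 0.00036622]
scene yel 3340 [0.6499 0.0567 0.0386] [ 0.433 -0.408  0.031] [0.707 0.106 0.041]
scene rail 8187 [ 0.6967 -0.1103  0.0308] [ 0.636 -0.218  0.029] [0.735 0.025 0.032]
railrect ((592.6317138671875, 98.25608825683594), (231.33355712890625, 661.4761352539062), 6.201170444488525)
yelrect ((564.895751953125, -160.44241333007812), (613.7236328125, 134.55740356445312), 65.03533935546875)
side redwing 383 [ 0.4667 -0.0161  0.074 ] [ 0.448 -0.024  0.059] [ 0.486 -0.006  0.085]
rect ((467.7137145996094, -11.995857238769531), (41.91426467895508, 14.768011093139648), 29.865907669067383)
dir [-0.91392799 -0.40587636] [0.0125308  0.00290235]
side yel 82 [ 0.501  -0.2743  0.0417] [ 0.484 -0.282  0.037] [0.664 0.114 0.044]
side rail 4385 [ 0.6941 -0.1033  0.0322] [ 0.495 -0.223  0.029] [1.36  1.965 0.035]
railrect ((892.0445556640625, 1060.1312255859375), (964.2640380859375, 2888.194091796875), 0.38011541962623596)
yelrect ((565.9567260742188, -129.29135131835938), (530.258056640625, 68.05784606933594), 72.02478790283203)
```

View pics/crop1.png

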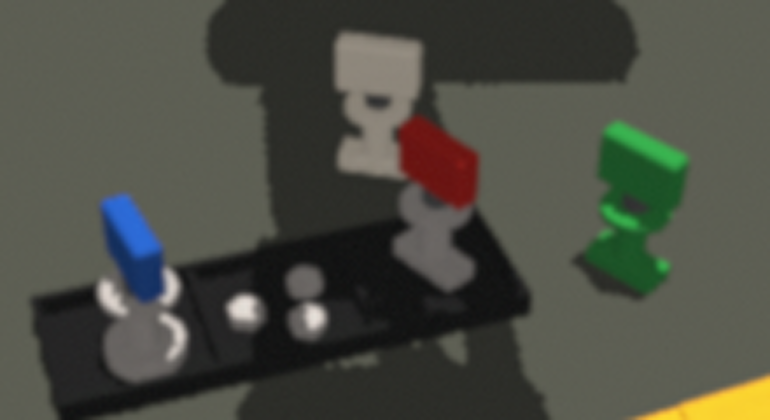

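The crop confirms it: the red wing (440,160) sits on a stud with a bar-shaped T-head in the caddy's right cell. White and green stand outside the caddy, and the blue pin has a round foot. Next I fit the rail and locate the neighbours.

```bash
python3 - <<'E'
from h import *
z=np.load("scene0.npz");im=z["im"].astype(int);w=z["w"];d=z["d"]
b,g,r=im[...,0],im[...,1],im[...,2]
reg=(d>0)&(w[...,0]>.5)&(w[...,0]<.85)&(abs(w[...,1])<.3)
rt=reg&(abs(w[...,2]-.032)<.005)&(abs(r-b)<50)
n,l,s,c=cv2.connectedComponentsWithStats(rt.astype(np.uint8));print(s[:,4][s[:,4]>100])
yl=reg&(r>150)&(g>100)&(b<80)&(w[...,2]>.034)&(w[...,0]>.55)
rf=reg&(r>100)&(g<70)&(b<70)
for nm,m in(("rail",rt),("yel",yl),("fins",rf)):
    q=(w[m][:,:2]*1000).astype(np.float32);print(nm,len(q),cv2.minAreaRect(q),cv2.boxPoints(cv2.minAreaRect(q)).round().tolist())
# top-down raster, 1 mm/px
T=np.full((400,520,3),60,np.uint8)
m=(d>0)&(w[...,0]>.38)&(w[...,0]<.78)&(w[...,1]>-.28)&(w[...,1]<.24)
T[((w[m][:,0]-.38)*1000).astype(int).clip(0,399),((w[m][:,1]+.28)*1000).astype(int).clip(0,519)]=im[m]
T=cv2.dilate(T,np.ones((3,3)));cv2.imwrite("pics/top.png",T)
z=np.load("side0.npz");w2=z["w"];
for nm,(u,v) in {"white":(179,235),"green":(236,200),"blue":(268,268)}.items(): print(nm,np.median(w2[v-2:v+3,u-2:u+3].reshape(-1,3),0).round(3))
E
```

```text
[226528   8650]
rail 8672 ((599.990478515625, -6.9972686767578125), (236.19577026367188, 455.0400695800781), 6.957859516143799) [[455.0, 205.0], [510.0, -247.0], [745.0, -219.0], [690.0, 233.0]]
yel 2771 ((663.2046508789062, 64.50406646728516), (91.723388671875, 96.05030059814453), 6.605010986328125) [[612.0, 107.0], [623.0, 12.0], [714.0, 22.0], [703.0, 117.0]]
fins 4666 ((607.1337280273438, -1.18255615234375), (580.7970581054688, 166.59959411621094), 84.7646255493164) [[498.0, -283.0], [664.0, -298.0], [717.0, 280.0], [551.0, 296.0]]
white [ 0.377 -0.026  0.073]
green [0.49  0.078 0.072]
blue [ 0.493 -0.165  0.079]
```

View pics/top.png

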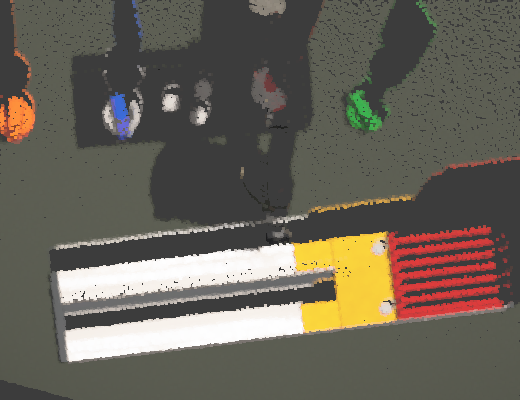

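The top view shows the slot running at about 7° off world y towards the controller. The fork tips are at y≈0.017 and the notch's end at y≈0.056. I move over the stud and look with the wrist camera.

Call:
arm_command:
  turn:
    - [0,0,0]
    - [0,0,0]
    - [0,0,1]
    - [0,0,1]
    - [0,0,1]
    - [0,0,1]
    - [0,0,1]
    - [0,0,1]
    - [0,0,1]
    - [0,0,1]
    - [0,0,1]
    - [0,0,1]
  xyz:
    - [-0.12,-0.82,0]
    - [-0.12,-0.82,0]
    - [0,0,0]
    - [0,0,0]
    - [0,0,0]
    - [0,0,0]
    - [0,0,0]
    - [0,0,0]
    - [0,0,0]
    - [0,0,0]
    - [0,0,0]
    - [0,0,0]
  claw: [60,60,60,60,60,60,60,60,60,60,60,60]
  squeeze: 40

```text
time_s: 1.3
position: [0.4678, -0.012, 0.231]
tool_rot: [[0.768, 0.64, -0.001], [0.64, -0.768, 0.0], [-0.0, -0.001, -1.0]]
ft_force: [-1.1, 0.2, 0.6]
grip_width: 0.0602
gripper_force: 0.0
```

Call:
arm_command:
  turn:
    - [0,0,1]
    - [0,0,1]
    - [0,0,0.6]
    - [0,0,0]
  xyz:
    - [0,0,0]
    - [0,0,0]
    - [0,0,0]
    - [0,0,0]
  claw: [60,60,60,60]

```text
time_s: 1.7
position: [0.4678, -0.012, 0.2311]
tool_rot: [[0.891, 0.454, -0.001], [0.454, -0.891, 0.0], [-0.001, -0.0, -1.0]]
ft_force: [-0.5, -0.1, -0.2]
grip_width: 0.0601
gripper_force: 0.0
```

```bash
cat >> h.py <<'E'
def pose():
    s=env.observe();R=np.array(s["tool_rot"]);return s,np.array(s["position"]),R
def yaw(R): return np.degrees(np.arctan2(R[1,1],R[0,1]))
E
python3 - <<'E'
from h import *
s,p,R=pose();print(s["time_s"],p.round(4),yaw(R),R[:,2].round(4))
im,d,w=cloud("wrist");cv2.imwrite("pics/w1.png",im)
i=im.astype(int);red=(i[...,2]>60)&(i[...,1]<.45*i[...,2])&(i[...,0]<.45*i[...,2])&(d>0)&(np.hypot(w[...,0]-.468,w[...,1]+.012)<.06)
q=w[red];print(len(q),np.median(q[:,2]),q[:,2].max())
t=q[q[:,2]>np.percentile(q[:,2],95)-.008]
r=cv2.minAreaRect((t[:,:2]*1000).astype(np.float32));print(r)
c=t[:,:2]-t[:,:2].mean(0);V=np.linalg.svd(c,full_matrices=False)[2];print(t.mean(0),np.degrees(np.arctan2(V[0,1],V[0,0])))
E
```

```text
1.7 [ 0.4678 -0.012   0.2311] -63.02114203770322 [-7.e-04  2.e-04 -1.e+00]
575 0.08422375768530108 0.08637050477767116
((468.3031005859375, -9.535188674926758), (42.175270080566406, 13.04301643371582), 27.108016967773438)
[ 0.46895574 -0.00959756  0.08412137] -152.677923306119
```

View pics/w1.png

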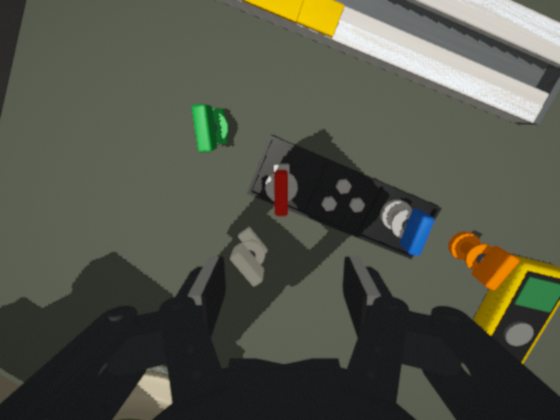

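The wrist view shows the red wing at (282,190), lying along the tool x axis and 2 mm off centre. I descend and grip.

Call:
arm_command:
  turn:
    - [0,0,0]
    - [0,0,0]
    - [0,0,0]
    - [0,0,0]
    - [0,0,0]
    - [0,0,0]
    - [0,0,0]
    - [0,0,0]
    - [0,0,0]
    - [0,0,0]
    - [0,0,0]
  xyz:
    - [0.04,-0.03,0.6]
    - [0,0,0.8]
    - [0,0,0.8]
    - [0,0,0.6]
    - [0,0,0.4]
    - [0,0,0.3]
    - [0,0,0.08]
    - [0,0,0]
    - [0,0,0]
    - [0,0,0]
    - [0,0,0]
  claw: [50,50,50,50,50,50,50,50,0,0,0]
  squeeze: 60

```text
time_s: 2.85
position: [0.4695, -0.0099, 0.053]
tool_rot: [[0.891, 0.454, 0.002], [0.454, -0.891, -0.001], [0.001, 0.001, -1.0]]
ft_force: [0.5, -0.2, 2.7]
grip_width: 0.0129
gripper_force: 58.9
```

Call:
arm_command:
  turn:
    - [0,0,0]
    - [0,0,0]
    - [0,0,0]
    - [0,0,0]
    - [0,0,0]
    - [0,0,0]
  xyz:
    - [0,0,0]
    - [0,0,0]
    - [0,0,-0.2]
    - [0,0,-0.5]
    - [0,0,-0.7]
    - [0,0,0]
  claw: [0,0,0,0,0,0]

```text
time_s: 3.45
position: [0.4708, -0.0101, 0.1262]
tool_rot: [[0.891, 0.454, 0.007], [0.454, -0.891, -0.002], [0.005, 0.005, -1.0]]
ft_force: [0.4, -0.6, -1.7]
grip_width: 0.0127
gripper_force: 59.0
```

Call:
arm_command:
  turn:
    - [0,0,0]
    - [0,0,0]
    - [0,0,0]
    - [0,0,0]
    - [0,0,0]
    - [0,0,0]
    - [0,0,-1]
    - [0,0,-1]
    - [0,0,-1]
    - [0,0,-1]
    - [0,0,-1]
    - [0,0,-1]
  xyz:
    - [0.3,0.2,-0.2]
    - [0.66,0.52,0]
    - [0.66,0.52,0]
    - [0.66,0.52,0]
    - [0.66,0.52,0]
    - [0.35,0.34,0]
    - [0,0,0]
    - [0,0,0]
    - [0,0,0]
    - [0,0,0]
    - [0,0,0]
    - [0,0,0]
  claw: [0,0,0,0,0,0,0,0,0,0,0,0]

```text
time_s: 4.65
position: [0.6746, -0.0516, 0.1315]
tool_rot: [[0.542, 0.841, -0.002], [0.841, -0.542, 0.001], [-0.0, -0.002, -1.0]]
ft_force: [-0.5, -0.3, -1.4]
grip_width: 0.0133
gripper_force: 58.9
```

Call:
arm_command:
  turn:
    - [0,0,-1]
    - [0,0,-1]
    - [0,0,-1]
    - [0,0,-1]
    - [0,0,-1]
    - [0,0,-1]
    - [0,0,-1]
    - [0,0,-1]
    - [0,0,0]
    - [0,0,0]
  xyz:
    - [0,0,0]
    - [0,0,0]
    - [0,0,0]
    - [0,0,0]
    - [0,0,0]
    - [0,0,0]
    - [0,0,0]
    - [0,0,0]
    - [0,0,0]
    - [0,0,0]
  claw: [0,0,0,0,0,0,0,0,0,0]

```text
time_s: 5.65
position: [0.6748, -0.0517, 0.1318]
tool_rot: [[-0.12, 0.993, -0.001], [0.993, 0.12, 0.0], [0.0, -0.001, -1.0]]
ft_force: [0.7, 0.1, -2.3]
grip_width: 0.0129
gripper_force: 58.9
```

```bash
python3 - <<'E'
from h import *
s,p,R=pose();print(s["time_s"],p.round(4),yaw(R),R[:,2].round(4),s["grip_width"])
im,d,w=cloud("wrist");cv2.imwrite("pics/w2.png",im)
sc=cloud("scene");np.savez("s2.npz",im=sc[0],w=sc[2],d=sc[1])
def fit(nm,im,d,w):
    i=im.astype(int)
    base=(d>0)&(w[...,0]>.58)&(w[...,0]<.76)&(w[...,1]>-.2)&(w[...,1]<.0)&(abs(w[...,2]-.032)<.006)
    q=w[base];n=np.array([np.cos(np.radians(6.9)),np.sin(np.radians(6.9))])
    L=[];
    for y in np.arange(-.2,.0,.01):
        a=np.sort(q[abs(q[:,1]-y)<.005][:,0])
        if len(a)<20: continue
        gi=np.argmax(np.diff(a));L.append((y,a[0],a[gi],a[gi+1],a[-1]))
    L=np.array(L);print(nm,np.median(q[:,2]));print((L*1000).round(1))
fit("wrist",im,d,w);fit("scene",sc[0],sc[1],sc[2])
E
```

```text
5.65 [ 0.6748 -0.0517  0.1318] 6.867950506845108 [-1.1e-03  3.0e-04 -1.0e+00] 0.012949997095030587
wrist 0.03257587143852791
[[-200.   671.3  680.4  708.7  714.1]
 [-190.   670.3  679.9  707.3  713.4]
 [-180.   670.6  676.9  706.5  712. ]
 [-120.   639.9  642.8  725.1  731. ]
 [-110.   638.2  646.3  720.8  729.4]
 [-100.   637.6  652.2  708.3  728.6]
 [ -90.   635.9  656.   705.1  726.9]
 [ -80.   635.1  664.5  694.9  726.3]
 [ -70.   633.7  664.4  692.8  724.5]
 [ -60.   632.2  663.3  691.5  723.7]
 [ -50.   631.4  663.   690.6  722.5]
 [ -40.   630.   662.   689.3  721.1]
 [ -30.   628.5  660.8  687.9  720.3]
 [ -20.   627.5  659.1  686.6  718.9]
 [ -10.   626.   658.1  685.5  717.5]]
scene 0.030817710172211573
[[-200.   648.6  681.3  708.8  741.1]
 [-190.   648.6  681.   708.   740.3]
 [-180.   646.7  679.8  706.   738.9]
 [-170.   645.3  678.7  706.5  737.9]
 [-160.   644.9  677.6  704.6  736.5]
 [-150.   643.9  675.8  702.9  735.7]
 [-140.   641.4  674.9  701.   734.4]
 [-130.   640.9  673.8  700.5  733.8]
 [-120.   638.1  672.2  699.5  732. ]
 [-110.   638.3  671.6  699.1  730.7]
 [-100.   637.4  670.   695.6  729.8]
 [ -90.   635.3  669.5  696.5  727.9]
 [ -80.   634.7  667.3  693.2  726.9]
 [ -70.   633.6  667.   693.3  725.9]
 [ -60.   633.5  664.8  693.3  724.8]
 [ -50.   646.   664.3  690.8  723.7]
 [ -40.   643.5  662.3  689.4  722.4]
 [ -30.   643.4  662.2  688.   720.9]
 [ -20.   642.1  660.5  688.1  719.5]
 [ -10.   627.7  659.7  685.4  718.7]]
```

View pics/w2.png

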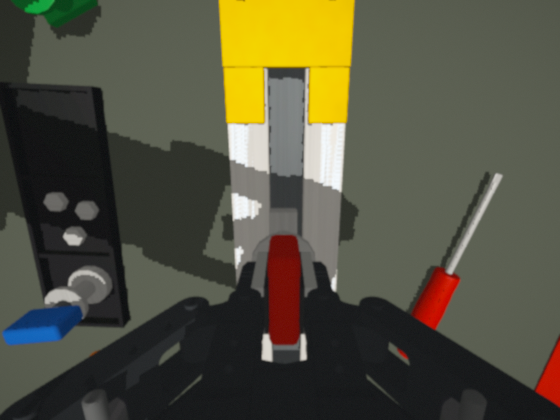

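The view shows the stud held in line above the slot (285,210), with the notch from (285,123) to (285,68). The slot's centre line is x = 0.677 − 0.1225·(y+0.05), so I shift 2.4 mm and lower it.

Call:
arm_command:
  turn:
    - [0,0,0]
    - [0,0,0]
    - [0,0,0]
    - [0,0,0]
    - [0,0,0]
    - [0,0,0]
    - [0,0,0]
    - [0,0,0]
  xyz:
    - [0,0.05,0]
    - [0,0,0.3]
    - [0,0,0.4]
    - [0,0,0.2]
    - [0,0,0.2]
    - [0,0,0.2]
    - [0,0,0.15]
    - [0,0,0]
  claw: [0,0,0,0,0,0,0,0]

```text
time_s: 6.55
position: [0.6772, -0.0514, 0.0588]
tool_rot: [[-0.122, 0.993, -0.002], [0.993, 0.122, 0.0], [0.001, -0.002, -1.0]]
ft_force: [0.7, -0.1, -1.6]
grip_width: 0.0134
gripper_force: 59.0
```

Call:
arm_command:
  turn:
    - [0,0,0]
    - [0,0,0]
    - [0,0,0]
    - [0,0,0]
    - [0,0,0]
    - [0,0,0]
  xyz:
    - [0,0,0.04]
    - [0.3,0,0]
    - [0.3,0,0]
    - [0.3,0,0]
    - [0.2,0,0]
    - [0,0,0]
  claw: [0,0,0,0,0,0]

```text
time_s: 7.15
position: [0.6707, 0.0052, 0.058]
tool_rot: [[-0.124, 0.992, -0.0], [0.992, 0.124, 0.0], [0.0, 0.0, -1.0]]
ft_force: [1.4, 0.2, -1.4]
grip_width: 0.0131
gripper_force: 59.0
```

```bash
python3 - <<'E'
from h import *
s,p,R=pose();print(s["time_s"],p.round(4),yaw(R),s["ft_force"])
im,d,w=cloud("wrist");cv2.imwrite("pics/w3.png",im)
z=np.load("scene0.npz")
c0=np.array([.677,-.05]);t=np.array([-.1216,.9926]);n=np.array([.9926,.1216])
for nm,i,D,W in(("wrist",im,d,w),("scene",z["im"],z["d"],z["w"])):
    i=i.astype(int);y=(D>0)&(i[...,2]>110)&(i[...,1]>.5*i[...,2])&(i[...,0]<.4*i[...,2])&(abs(W[...,2]-.04)<.006)&(W[...,0]>.55)
    q=W[y][:,:2]-c0;a=q@t;b=q@n
    k=abs(b)<.045;a=a[k];b=b[k]
    print(nm,len(a),"front",np.percentile(a[abs(abs(b)-.03)<.008],1),"notch end",np.percentile(a[abs(b)<.008],[1,3,5]),"back",a.max(),
     "notch sides",[ (b[(a<.09)&(b<0)].max() if ((a<.09)&(b<0)).any() else None),(b[(a<.09)&(b>0)].min() if ((a<.09)&(b>0)).any() else None)])
print("tcp along",(p[:2]-c0)@t,(p[:2]-c0)@n)
E
```

```text
7.15 [0.6707 0.0052 0.058 ] 7.136378011757024 [ 1.37734635  0.20415205 -1.36600295]
wrist 26968 front 0.07014782494719368 notch end [0.10739034 0.10856195 0.11002903] back 0.16372084958551392 notch sides [np.float64(-0.01614120944846602), np.float64(0.015797196093364593)]
scene 2796 front 0.06786504402116117 notch end [0.10660648 0.10698228 0.1075192 ] back 0.16601602653440184 notch sides [np.float64(-0.015069325775550804), np.float64(0.016317747005052608)]
tcp along 0.055596808481606856 0.0004195733762330922
```

View pics/w3.png

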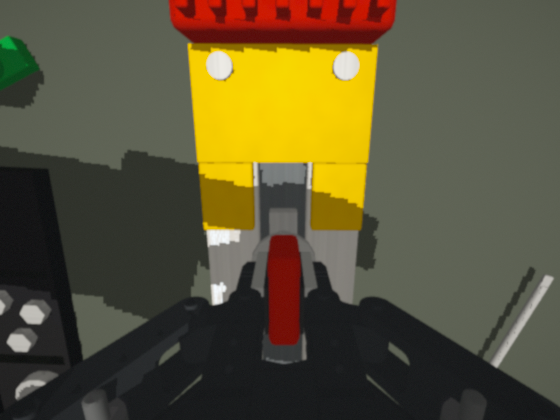

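The wing (285,290) is just short of the fork, whose notch runs from (285,228) to (285,163). The seat is about 42.5 mm ahead. I slide 40 mm, then creep until it touches.

Call:
arm_command:
  turn:
    - [0,0,0]
    - [0,0,0]
    - [0,0,0]
    - [0,0,0]
    - [0,0,0]
  xyz:
    - [0.3,0,0]
    - [0.3,0,0.02]
    - [0.2,0,0]
    - [0,0,0]
    - [0,0,0]
  claw: [0,0,0,0,0]

```text
time_s: 7.7
position: [0.6661, 0.043, 0.0568]
tool_rot: [[-0.122, 0.992, 0.0], [0.992, 0.122, -0.0], [-0.0, 0.0, -1.0]]
ft_force: [0.0, -0.3, -2.2]
grip_width: 0.0131
gripper_force: 59.0
```

Call:
arm_command:
  turn:
    - [0,0,0]
    - [0,0,0]
    - [0,0,0]
  xyz:
    - [0.03,0,0]
    - [0.03,0,0]
    - [0,0,0]
  claw: [0,0,0]

```text
time_s: 8.0
position: [0.6657, 0.0456, 0.0568]
tool_rot: [[-0.122, 0.993, 0.0], [0.993, 0.122, 0.0], [0.0, 0.0, -1.0]]
ft_force: [0.1, -0.2, -2.3]
grip_width: 0.0132
gripper_force: 59.0
```

Call:
arm_command:
  turn:
    - [0,0,0]
    - [0,0,0]
    - [0,0,0]
  xyz:
    - [0.02,0,0]
    - [0.02,0,0]
    - [0,0,0]
  claw: [0,0,0]

```text
time_s: 8.3
position: [0.6654, 0.0479, 0.0568]
tool_rot: [[-0.122, 0.993, -0.0], [0.993, 0.122, 0.0], [0.0, -0.0, -1.0]]
ft_force: [-0.6, 0.3, -2.1]
grip_width: 0.0131
gripper_force: 59.0
```

Call:
arm_command:
  turn:
    - [0,0,0]
    - [0,0,0]
  xyz:
    - [0.02,0,0]
    - [0,0,0]
  claw: [0,0]

```text
time_s: 8.5
position: [0.6653, 0.0489, 0.0568]
tool_rot: [[-0.122, 0.993, -0.0], [0.993, 0.122, 0.0], [0.0, -0.0, -1.0]]
ft_force: [0.1, 1.1, -2.6]
grip_width: 0.0133
gripper_force: 59.0
```

Call:
arm_command:
  turn:
    - [0,0,0]
    - [0,0,0]
  xyz:
    - [0.02,0,0]
    - [0,0,0]
  claw: [0,0]

```text
time_s: 8.7
position: [0.6652, 0.0499, 0.0568]
tool_rot: [[-0.122, 0.993, -0.0], [0.993, 0.122, 0.0], [0.0, -0.0, -1.0]]
ft_force: [0.6, 0.0, -1.1]
grip_width: 0.0133
gripper_force: 59.0
```

Call:
arm_command:
  turn:
    - [0,0,0]
    - [0,0,0]
  xyz:
    - [0.02,0,0]
    - [0,0,0]
  claw: [0,0]

```text
time_s: 8.9
position: [0.665, 0.0509, 0.0568]
tool_rot: [[-0.122, 0.993, -0.0], [0.993, 0.122, 0.0], [0.0, -0.0, -1.0]]
ft_force: [1.5, -0.8, -2.3]
grip_width: 0.0132
gripper_force: 59.0
```

No contact yet, 2 mm past my estimate, so I check where the wing sits in the grip.

```bash
python3 - <<'E'
from h import *
s,p,R=pose()
c0=np.array([.677,-.05]);t=np.array([-.1216,.9926]);n=np.array([.9926,.1216])
print("tcp",(p[:2]-c0)@t)
for nm in("wrist","side","scene"):
    im,d,w=cloud(nm);cv2.imwrite(f"pics/z_{nm}.png",im);i=im.astype(int)
    m=(d>0)&(i[...,2]>50)&(i[...,1]<.45*i[...,2])&(i[...,0]<.45*i[...,2])&(np.hypot(w[...,0]-p[0],w[...,1]-p[1])<.04)&(w[...,2]>.05)
    q=w[m];a=(q[:,:2]-c0)@t;b=(q[:,:2]-c0)@n
    if len(a)>10:print(nm,len(a),np.percentile(a,[1,50,99]).round(4),np.percentile(b,[1,50,99]).round(4),np.percentile(q[:,2],[1,99]).round(4))
    y=(d>0)&(i[...,2]>110)&(i[...,1]>.5*i[...,2])&(i[...,0]<.4*i[...,2])&(abs(w[...,2]-.04)<.006)&(w[...,0]>.55)
    q=w[y][:,:2]-c0;a=q@t;b=q@n
    if y.sum()>100:print(nm,"front",np.percentile(a[(abs(b)<.04)&(abs(b)>.02)],1))
im=cv2.imread("pics/z_scene.png");cv2.imwrite("pics/c3.png",cv2.resize(im[170:320,310:510],None,fx=3.5,fy=3.5,interpolation=2))
E
```

```text
tcp 0.10157372454512346
wrist 3354 [0.0791 0.1064 0.1209] [-0.0059  0.0009  0.0073] [0.0635 0.0897]
wrist front 0.0723143153942561
side 195 [0.0708 0.08   0.1166] [-0.037  -0.0014  0.0332] [0.0619 0.231 ]
side front 0.06784246032733524
scene 260 [0.0758 0.0818 0.0979] [-0.0055  0.005   0.009 ] [0.0609 0.0949]
scene front 0.06783826879541141
```

View pics/c3.png

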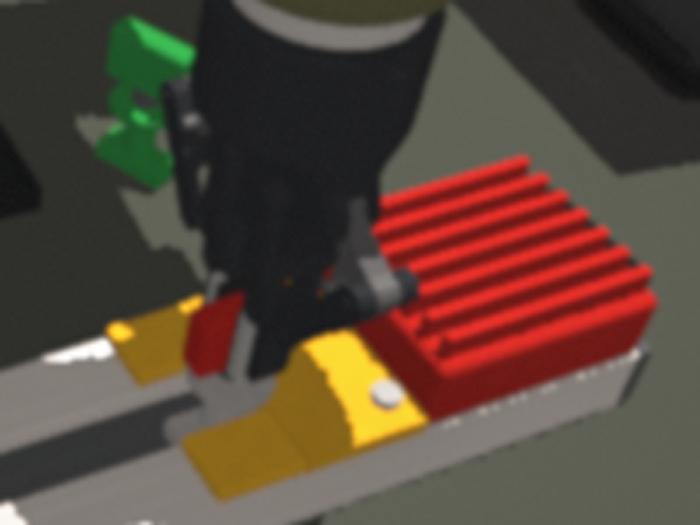

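Compared within the wrist picture, the wing centre is about 2 mm short of the seat. It rides about 1.5 mm behind the TCP. I keep creeping.

Call:
arm_command:
  turn:
    - [0,0,0]
    - [0,0,0]
  xyz:
    - [0.02,0,0]
    - [0,0,0]
  claw: [0,0]

```text
time_s: 9.25
position: [0.665, 0.0514, 0.0568]
tool_rot: [[-0.122, 0.993, 0.0], [0.993, 0.122, -0.001], [-0.001, -0.0, -1.0]]
ft_force: [0.6, -2.5, -1.6]
grip_width: 0.0134
gripper_force: 59.0
```

Call:
arm_command:
  turn:
    - [0,0,0]
    - [0,0,0]
  xyz:
    - [0.02,0,0]
    - [0,0,0]
  claw: [0,0]

```text
time_s: 9.45
position: [0.665, 0.0517, 0.0568]
tool_rot: [[-0.122, 0.993, 0.0], [0.993, 0.122, -0.002], [-0.002, -0.0, -1.0]]
ft_force: [0.1, -6.3, -2.7]
grip_width: 0.0134
gripper_force: 58.9
```

Contact at y≈0.0512. I back off about 1 mm and do the quarter turn, allowing for the stud's small offset from the TCP.

Call:
arm_command:
  turn:
    - [0,0,0]
    - [0,0,1]
    - [0,0,1]
    - [0,0,1]
    - [0,0,1]
    - [0,0,1]
    - [0,0,1]
    - [0,0,1]
    - [0,0,1]
    - [0,0,1]
    - [0,0,0]
  xyz:
    - [-0.065,0,0]
    - [0,0,0]
    - [0,0,0]
    - [0,0,0]
    - [0,0,0]
    - [0,0,0]
    - [0,0,0]
    - [0,0,0]
    - [0,0,0]
    - [0,0,0]
    - [0,0,0]
  claw: [0,0,0,0,0,0,0,0,0,0,0]

```text
time_s: 10.55
position: [0.6651, 0.0498, 0.0568]
tool_rot: [[0.616, 0.788, -0.0], [0.788, -0.616, 0.001], [0.0, -0.001, -1.0]]
ft_force: [0.1, 0.7, -2.7]
grip_width: 0.0129
gripper_force: 58.9
```

Call:
arm_command:
  turn:
    - [0,0,1]
    - [0,0,1]
    - [0,0,1]
    - [0,0,1]
    - [0,0,1]
    - [0,0,1]
    - [0,0,1]
    - [0,0,1]
    - [0,0,1]
    - [0,0,0]
  xyz:
    - [0,0,0]
    - [0,0,0]
    - [0,0,0]
    - [0,0.003,0]
    - [0,0.003,0]
    - [0,0.003,0]
    - [0,0.003,0]
    - [0,0.003,0]
    - [0,0,0]
    - [0,0,0]
  claw: [0,0,0,0,0,0,0,0,0,0]

```text
time_s: 11.55
position: [0.6655, 0.049, 0.0568]
tool_rot: [[0.992, 0.123, -0.0], [0.123, -0.992, 0.0], [-0.0, -0.0, -1.0]]
ft_force: [-0.1, 0.3, -2.0]
grip_width: 0.0127
gripper_force: 58.9
```

```bash
python3 - <<'E'
from h import *
s,p,R=pose()
c0=np.array([.677,-.05]);t=np.array([-.1216,.9926]);n=np.array([.9926,.1216])
print(s["time_s"],s["q"],yaw(R),s["wrist_torque"],"tcp",(p[:2]-c0)@t,(p[:2]-c0)@n)
im,d,w=cloud("wrist");i=im.astype(int)
m=(d>0)&(i[...,2]>50)&(i[...,1]<.45*i[...,2])&(i[...,0]<.45*i[...,2])&(np.hypot(w[...,0]-p[0],w[...,1]-p[1])<.03)&(w[...,2]>.06)
q=w[m];a=(q[:,:2]-c0)@t;b=(q[:,:2]-c0)@n
print(len(a),np.percentile(a,[1,50,99]).round(4),np.percentile(b,[1,50,99]).round(4),np.percentile(q[:,2],[1,99]).round(4))
E
```

```text
11.55 [-5.93875284e+00  4.21509511e+01  6.73060475e+01  2.14113451e-02
  7.05498939e+01  7.69689706e+01] -82.91485468658686 [-0.07881294 -0.02476915  0.03668515] tcp 0.09966161127304564 0.0006308530709140689
3382 [0.0919 0.0983 0.1051] [-0.0203  0.007   0.0216] [0.063  0.0897]
```

The turn is complete at −89.8°. I creep forward to confirm the distance to the fork's end.

Call:
arm_command:
  turn:
    - [0,0,0]
    - [0,0,0]
  xyz:
    - [0,-0.02,0]
    - [0,0,0]
  claw: [0,0]

```text
time_s: 11.8
position: [0.6655, 0.0494, 0.0568]
tool_rot: [[0.992, 0.124, 0.0], [0.124, -0.992, -0.001], [0.0, 0.001, -1.0]]
ft_force: [-1.0, -3.2, -2.1]
grip_width: 0.013
gripper_force: 58.9
```

Call:
arm_command:
  turn:
    - [0,0,0]
    - [0,0,0]
  xyz:
    - [0,-0.02,0]
    - [0,0,0]
  claw: [0,0]

```text
time_s: 12.0
position: [0.6654, 0.0497, 0.0569]
tool_rot: [[0.992, 0.123, 0.0], [0.123, -0.992, -0.002], [-0.0, 0.002, -1.0]]
ft_force: [0.7, -6.1, -2.5]
grip_width: 0.0132
gripper_force: 59.0
```

Contact came 0.2 mm beyond, so the stud is home. I relax the push, set it on the floor, release and rise.

Call:
arm_command:
  turn:
    - [0,0,0]
    - [0,0,0]
    - [0,0,0]
    - [0,0,0]
  xyz:
    - [0,0.05,0]
    - [0,0,0.02]
    - [0,0,0.02]
    - [0,0,0]
  claw: [0,0,0,0]

```text
time_s: 12.4
position: [0.6656, 0.0487, 0.0551]
tool_rot: [[0.992, 0.122, 0.0], [0.122, -0.992, 0.0], [0.0, -0.0, -1.0]]
ft_force: [-0.4, 0.4, 0.5]
grip_width: 0.0128
gripper_force: 59.5
```

Floor contact: the force changed from −2 to +0.5 N.

Call:
arm_command:
  turn:
    - [0,0,0]
    - [0,0,0]
    - [0,0,0]
    - [0,0,0]
    - [0,0,0]
    - [0,0,0]
    - [0,0,0]
    - [0,0,0]
    - [0,0,0]
    - [0,0,0]
    - [0,0,0]
  xyz:
    - [0,0,0]
    - [0,0,0]
    - [0,0,0]
    - [0,0,0]
    - [0,0,-0.1]
    - [0,0,-0.3]
    - [0,0,-0.6]
    - [0,0,-0.8]
    - [0,0,-0.8]
    - [0,0,0]
    - [0,0,0]
  claw: [20,30,30,30,30,30,30,30,30,30,30]

```text
time_s: 13.5
position: [0.6657, 0.0484, 0.1858]
tool_rot: [[0.993, 0.122, 0.002], [0.122, -0.993, -0.0], [0.002, 0.0, -1.0]]
ft_force: [-0.3, 0.0, -0.4]
grip_width: 0.03
gripper_force: 0.0
```

```bash
python3 - <<'E'
from h import *
s,p,R=pose();print(s["time_s"],p.round(3),s["grip_width"],s["ft_force"])
c0=np.array([.677,-.05]);t=np.array([-.1216,.9926]);n=np.array([.9926,.1216])
im,d,w=cloud("wrist");cv2.imwrite("pics/end.png",im);i=im.astype(int)
m=(d>0)&(i[...,2]>50)&(i[...,1]<.45*i[...,2])&(i[...,0]<.45*i[...,2])&(np.hypot(w[...,0]-.6655,w[...,1]-.0485)<.035)&(w[...,2]>.078)
q=w[m];f=np.c_[(q[:,:2]-c0)@t,(q[:,:2]-c0)@n]*1000
print(len(q),cv2.minAreaRect(f.astype(np.float32)),np.percentile(q[:,2],[5,95]))
y=(d>0)&(i[...,2]>110)&(i[...,1]>.5*i[...,2])&(i[...,0]<.4*i[...,2])&(abs(w[...,2]-.04)<.006)&(w[...,0]>.55)
g=w[y][:,:2]-c0;b=g@n;print("front",np.percentile((g@t)[(abs(b)<.04)&(abs(b)>.02)],1))
E
```

```text
13.5 [0.666 0.048 0.186] 0.029956313111603815 [-0.32053732  0.03290647 -0.40796017]
719 ((98.25883483886719, 0.25534820556640625), (11.993714332580566, 42.182369232177734), 0.24274839460849762) [0.08458188 0.08751747]
front 0.06967015369529642
```

View pics/end.png

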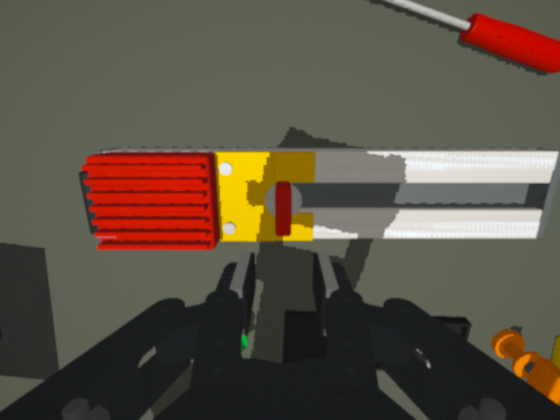

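The wing (284,208) stands crosswise to the slot within 0.3°, centred in the fork at the seat, and the gripper is clear. I hand the job in.

```bash
python3 -c "
from h import *
print(env.close_job())"
```

```text
the job is handed in; nothing more can be done
None
```

The red-winged stud sits fully home in the controller's fork, turned a quarter turn so its head locks under the lips, and released. The blue pin was never touched, and I handed the job in at about 13.6 s; no verdict came back.

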